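Half-turn stacking of a dental procedure tub

ROBOT

A 7-joint arm with a two-finger parallel gripper is mounted at the origin on the work surface. World frame = base frame: x ahead of the robot, y to its left, z up, the work surface at z = 0. Lengths are in m, angles in degrees, forces in N, time in s.
With the tool pointing down it reaches from about 0.4 to 0.85 m from the base axis. Payload 10.4 kg.
Tool frame: the origin (TCP) lies at the very end of the fingers, on their centre line; the grasp point (between the pads) lies behind it (env.grasp_offset is the z of the grasp point in the tool frame, in m); z points along the fingers, y is the line along which they close (so a half turn about z gives the same grasp; the last joint's range is limited). The gripper opens to 85 mm and grips with 20 to 120 N. Pads are 22 mm wide; open, the fingers measure 114 mm over their backs; the gripper's body (76 mm by 85 mm) begins 54 mm behind the grasp point. The pads swing forward as they close: fully open they stand 13 mm farther back than shut.
Start: joints at [-76.925, 19.034, -3.707, 83.658, 1.238, 77.344, -5.071], TCP at [0.155, 0.605, 0.231] pointing down, gripper open.
Joint ranges: [-148.97, 148.97], [-28.65, 121.19], [-84.17, 76.75], [9.2, 138.47], [-72.65, 252.65], [3.7, 117.97], [-149.18, 149.18]. Speed limits (degrees/s): [127.2, 127.2, 159.86, 159.86, 180, 180, 180].

INTERFACE

Orientations are given as [roll, pitch, yaw] about the fixed x, y, z axes, in that order (R = Rz(yaw) Ry(pitch) Rx(roll)).
In Python, from station import readout, eyes, hand_in, env gives the robot as it stands. The module is installed in compiled form; this text tells all that it offers.
- The arm moves only by the tool servo_tool, never from a script. Its argument "rows" is text: rows parted by semicolons, each of 5 numbers parted by spaces: the shift along the tool's x, y, z in m, then the turn about the tool's z in rad, then the closure, from -1 (fully open) to 1 (shut). A call has 1 to 5 rows; each row shifts and turns the commanded pose from where the row before left it, along the tool's axes as they then stand; what a row does not reach is not made up. A row lasts 1/10 s, in which the tool goes at most 50 mm and 8.59 degrees, less where a joint would pass 70% of its speed; a pose out of reach is approached as far as the arm can. A call is refused whole if a number of a shift passes 0.05 or a number of a turn 0.15, either way. A call with a gripper value outside its range is refused whole. The fingers move at their own pace and stop on an object; "squeeze" is the grip in N (left out, the last holds). Time passes only in rows, so rows that do not move let the fingers close. It gives the time, the measured TCP pose, the force, the opening and the grip force at its end, in the units of the state.
- readout.state(): the state, without advancing time (a new reading comes with each control period).
- eyes.capture(name): name is "scene" or "top"; returns a dict with "color" (420x560x3 uint8, red, green, blue), "fx", "fy", "cx", "cy" (pixels), "k1" (the pictures are not rectified: a ray, as slopes to the right and down, at radius r is drawn at 1 + k1 r^2 times it, then the intrinsics apply), "position" and "rotation" of the camera in the world. Camera axes: x right, y down, z forward; pixel columns grow to the right and rows downward; lengths in m; the calibration is good to about 2 mm. A picture is of the moment at which its call begins. There is no depth.
- hand_in(): hands the job in; it is judged then, once.
The state is a dict: "time_s": time; "q": joint angles; "joint_velocities": joint speeds; "tau": joint torques, N m; "tcp_pos": TCP position; "tool_rot": TCP orientation; "wrist_force": force on the tool from outside, world axes, zero at the start; "ft_torque": the same for the moment, N m; "finger_gap": finger opening in m; "finger_force": force on a finger pad.
Only numpy, scipy, OpenCV 4.12 (cv2) and the standard library are available. Lean on these libraries where they do the work, as an engineer would, in place of code of your own. Each camera call takes 0.05 s, during which the arm holds its last target. There are 200 camera calls.

TASK

Put the blue lidded tub on top of the open mint tub so that it stands on the open tub's ledges instead of nesting down over the instruments: half-turn it, so that its orange end comes over the mint tub's plain end, and set it down squarely and level. Do not drop it or shove the mint tub about, and leave the yellow tub alone.

Things in the scene. Friction and masses are not known exactly. Their poses are not given: they have to be found in the camera images.
- blue_tub: Loose blue lidded tub, 154 x 118 mm, 0.3 kg. Origin: centre of underside; z up; x along its length to its orange-banded end. Lid top at z = 59 mm; in its middle an upright round white knob, 30 mm across, z = 59 to 92 mm: grip it from above at any yaw. Underside flat, 132 x 56 mm, with four flush side feet, 20 mm long, centred at x = 44 and -14 mm, reaching y = +-50 mm.
- blue_tub_mark (a point): Centre of the 24 mm wide orange band across one end of the blue tub's lid; at x = 63, y = 0, z = 59 mm in the blue tub's frame.
- open_tub: Loose open mint tub, 156 x 116 mm, 55 mm high, 0.8 kg, instruments inside. Origin: centre of underside; z up; x along its length to its orange end (other end plain). Side ledges at z = 55 mm, |y| = 32 to 58 mm, cut by bays at x = 28 to 60 and -30 to 2 mm. Orange ends alike: the upper tub's feet sink into the bays, it nests. Orange over plain: it stands on the ledges, 55 mm above this origin.
- yellow_tub: Bystander: the same lidded tub in yellow, also with orange band and white knob. Frame and sizes as the blue tub.
Things that resemble listed ones, but are neither listed nor needed, are in the scene too. What is shaped like the open_tub but pink is not meant.

How it is judged (in metres and radians):
At the end, for the whole second after the job is handed in: The blue tub rests level (within 3 degrees) on the open tub's ledges, its underside 55 mm (+-4) above the open tub's, centred within 15 mm, in line within 12 degrees, its orange end over the plain end; the open tub stands flat on the counter; both at rest (z of blue_tub in the frame of open_tub between 0.051 and 0.059 m and horizontal distance between blue_tub and open_tub below 0.015 m and x of blue_tub_mark in the frame of open_tub below -0.03 m and angle between the x axis of blue_tub and the x axis of open_tub, either way round below 0.21 rad and angle between each of blue_tub, open_tub's own z axis and vertical below 0.06 rad and height (world z) of open_tub below 0.006 m and linear speed of each of blue_tub, open_tub below 0.02 m/s and angular speed of blue_tub below 0.1 rad/s); the robot touches nothing.
It fails at once if the blue tub is dropped (falls faster than 0.6 m/s out of the fingers, some 18 mm of free fall) (contact force between the fingers and blue_tub below 0.1 N and linear speed of blue_tub above 0.6 m/s).
It fails at once if the open tub is shoved more than 50 mm (distance of open_tub from where it was at the start of the episode above 0.05 m).
It fails at once if the yellow tub is moved more than 20 mm (distance of yellow_tub from where it was at the start of the episode above 0.02 m).
It also fails if it takes over 42 s, if anything falls off the work surface, if the arm or the gripper's body presses on something with over 40 N, if the wrist force passes 120 N, or if a joint passes its speed limit or range.

## Working session

There is one attempt and no reset: what is moved stays moved. The work goes in short steps, Python scripts to look and compute and a tool call to move; the robot and the scene stay as the last step left them, time stands still between calls to the robot, and variables do not carry over. Pictures are saved under pics/ and viewed, at most 10 in all, crops included, and the job is handed in when it is done.

Besides the shell and the picture viewer there is one more tool, called after "Call:" as name(argument=value, ...) on one line, values as JSON. servo_tool: Moves the arm, as the interface text tells. Its arguments: {"type":"object","properties":{"rows":{"type":"string"},"squeeze":{"type":"number"}},"required":["rows"]}

```bash
mkdir -p pics; cat > h.py <<'E'
import numpy as np, cv2
from station import readout, eyes, hand_in, env
def cap(n,fn=None):
    c=eyes.capture(n)
    if fn: cv2.imwrite('pics/'+fn,c['color'][:,:,::-1])
    return c
def ray(c,u,v):
    K=np.array([[c['fx'],0,c['cx']],[0,c['fy'],c['cy']],[0,0,1.]])
    p=cv2.undistortPoints(np.array([[[u,v]]],float),K,np.array([c['k1'],0,0,0.]))[0,0]
    R=np.array(c['rotation']); R=R if R.shape==(3,3) else None
    return np.array(c['position']),R@np.array([p[0],p[1],1.])
def onz(c,u,v,z):
    o,d=ray(c,u,v); return o+d*(z-o[2])/d[2]
def tri(c1,p1,c2,p2):
    o1,d1=ray(c1,*p1);o2,d2=ray(c2,*p2)
    t=np.linalg.lstsq(np.c_[d1,-d2],o2-o1,rcond=None)[0]
    a,b=o1+t[0]*d1,o2+t[1]*d2
    return (a+b)/2,np.linalg.norm(a-b)
E
python3 - <<'E'
from h import *
a=cap('scene','s0.png');b=cap('top','t0.png')
for c in(a,b): print({k:v for k,v in c.items() if k!='color'})
s=readout.state();print(s,env.grasp_offset)
E
```

```text
{'fx': 507.884454796537, 'fy': 507.884454796537, 'cx': 285.6303568567438, 'cy': 211.88667681074992, 'k1': -0.1607658644050444, 'position': array([ 1.07066392, -0.65021788,  1.03899855]), 'rotation': array([-134.93811382,    1.06052636,   37.19395005])}
{'fx': 469.54371694680464, 'fy': 469.54371694680464, 'cx': 275.7204768691662, 'cy': 203.41070200464304, 'k1': 0.04407971986546599, 'position': array([0.38734808, 0.09428512, 1.17703885]), 'rotation': array([-1.76558191e+02,  1.66685266e-01, -8.99064408e+01])}
{'time_s': 0.1, 'q': array([-76.92490216,  19.06822955,  -3.70529684,  83.70084947,
         1.23868278,  77.34263672,  -5.06993959]), 'joint_velocities': array([-0.02100417, -0.04700391,  0.06457105, -0.04700556, -0.0203189 ,
        0.02646398,  0.07513881]), 'tau': array([ 1.20414148e-03, -6.26741409e+01,  4.90154838e-02, -3.92429924e+01,
        1.63531752e-02,  6.91352077e-03,  5.71283863e-05]), 'tcp_pos': array([0.15505873, 0.60512074, 0.23059963]), 'tool_rot': array([-1.79928306e+02,  4.84484006e-03,  1.65630451e+02]), 'wrist_force': array([ 0.3373328 ,  0.32384584, -0.13849414]), 'ft_torque': array([ 0.0243627 , -0.01961709, -0.02097556]), 'finger_force': 0.0, 'finger_gap': 0.08519428962977406} -0.0187
```

View pics/s0.png

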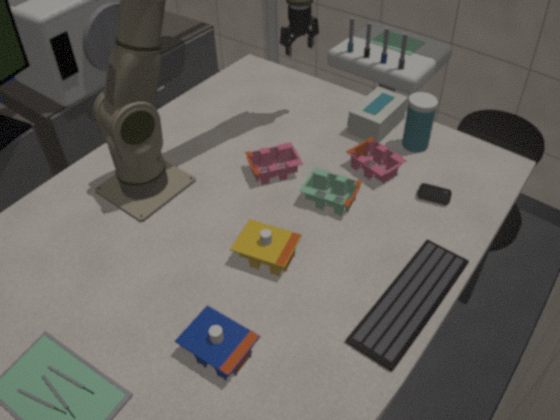

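View pics/t0.png

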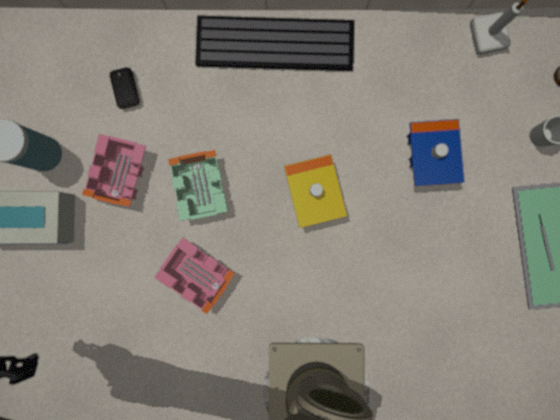

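The scene view shows the blue tub at (217,340), yellow tub at (265,245), mint tub at (332,190) and pink tubs at (275,162) and (376,160). In the top view, blue is at (437,155), yellow at (316,192), mint at (198,187) and pink at (115,170) and (195,275).

Candidates, by top-view pixel:
- **Lidded:** blue (437,155) or yellow (316,192). I choose blue.
- **Open:** mint (198,187) or pink (115,170) and (195,275). I choose mint.
- **Green tray:** (540,245), not a tub.

The orange ends of blue and mint both face up in the top image.

```bash
cat >> h.py <<'E'
from scipy.spatial.transform import Rotation as Ro
def ray(c,u,v):
    K=np.array([[c['fx'],0,c['cx']],[0,c['fy'],c['cy']],[0,0,1.]])
    x=(u-c['cx'])/c['fx'];y=(v-c['cy'])/c['fy'];rd=np.hypot(x,y);r=rd
    for _ in range(20): r=rd/(1+c['k1']*r*r)
    k=r/rd if rd else 1
    return np.array(c['position']),Ro.from_euler('xyz',c['rotation'],degrees=True).as_matrix()@np.array([x*k,y*k,1.])
def masks(c,box):
    x0,y0,x1,y1=box
    h=cv2.cvtColor(c['color'],cv2.COLOR_RGB2HSV); H,S,V=[h[...,i].astype(int) for i in range(3)]
    roi=np.zeros(H.shape,bool);roi[y0:y1,x0:x1]=1
    return dict(blue=roi&(H>105)&(H<130)&(S>120),orange=roi&(H<=14)&(S>160)&(V>90),mint=roi&(H>55)&(H<95)&(S>40),
      white=roi&(S<60)&(V>115))
E
python3 - <<'E'
from h import *
a=cap('scene');b=cap('top')
B={'s':(a,(170,300,265,380),(298,165,365,215)),'t':(b,(405,115,470,190),(165,145,230,225))}
out=[]
for n,(c,bb,mm) in B.items():
    for box,keys in((bb,['blue','orange']),(mm,['mint','orange'])):
        m=masks(c,box)
        for k in keys:
            p=np.argwhere(m[k])[:,::-1]
            if len(p)>5:
                r=cv2.minAreaRect(p.astype(np.float32)); print(n,k,len(p),p.mean(0).round(1),np.round(cv2.boxPoints(r),1).tolist())
for c,bx,s in((a,(170,300,265,385),3),(a,(295,160,370,220),3),(b,(405,110,470,195),3),(b,(160,140,235,230),3)):
    x0,y0,x1,y1=bx; im=cv2.resize(c['color'][y0:y1,x0:x1,::-1],None,fx=4,fy=4,interpolation=cv2.INTER_CUBIC); out.append(cv2.copyMakeBorder(cv2.resize(im,None,fx=1,fy=1),0,380-im.shape[0],0,390-im.shape[1],0)[:300*2])
W=np.vstack([np.hstack(out[:2]),np.hstack(out[2:])]);print(W.shape)
cv2.imwrite('pics/crop.png',cv2.resize(W,(780,600)))
E
```

```text
s blue 2128 [211.2 337.7] [[172.60000610351562, 345.5], [200.1999969482422, 300.6000061035156], [248.0, 330.0], [220.5, 374.8999938964844]]
s orange 366 [238.8 352.4] [[220.89999389648438, 368.20001220703125], [250.3000030517578, 331.1000061035156], [256.79998779296875, 336.20001220703125], [227.39999389648438, 373.29998779296875]]
s mint 1154 [327.1 188.1] [[297.1000061035156, 198.10000610351562], [312.20001220703125, 162.89999389648438], [356.6000061035156, 182.0], [341.5, 217.10000610351562]]
s orange 43 [352.2 195.1] [[344.70001220703125, 203.1999969482422], [357.8999938964844, 180.39999389648438], [361.6000061035156, 182.5], [348.29998779296875, 205.3000030517578]]
t blue 2338 [435.9 158.1] [[407.79998779296875, 133.5], [459.20001220703125, 129.8000030517578], [462.8999938964844, 181.6999969482422], [411.5, 185.39999389648438]]
t orange 385 [434.4 125.6] [[411.3999938964844, 122.9000015258789], [457.5, 119.80000305175781], [458.1000061035156, 128.1999969482422], [412.0, 131.3000030517578]]
t mint 2018 [199.  190.8] [[169.39999389648438, 166.0], [216.3000030517578, 157.0], [226.89999389648438, 211.89999389648438], [179.89999389648438, 220.89999389648438]]
t orange 172 [192.2 156.3] [[168.5, 158.39999389648438], [213.8000030517578, 149.89999389648438], [214.8000030517578, 155.10000610351562], [169.5, 163.6999969482422]]
(760, 780, 3)
```

View pics/crop.png

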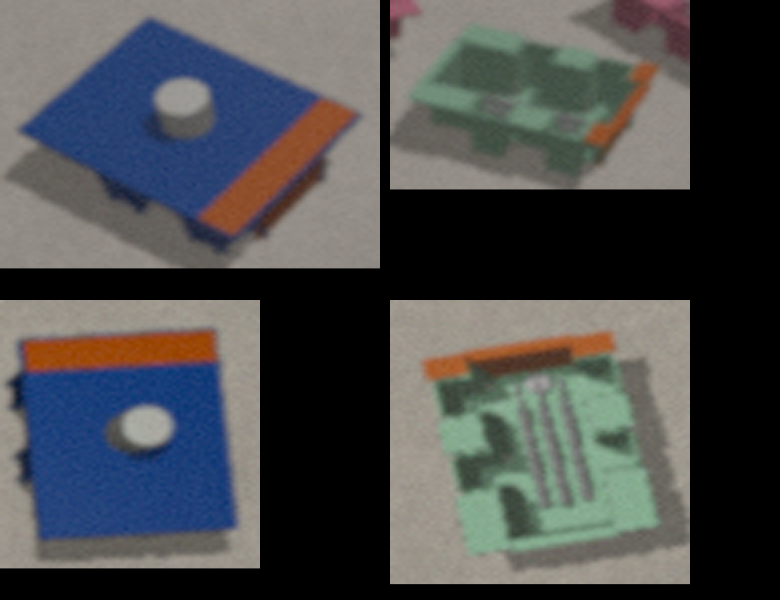

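The crops confirm the choice. Blue has its orange band and white knob (scene (216,331), top (442,150)). Mint is open with instruments inside, and its orange end is up in the top view. Next I triangulate the lid and rim corners and the knob from both views.

```bash
python3 - <<'E'
from h import *
a=cap('scene');b=cap('top')
# order: orange-left, orange-right, plain-right, plain-left (seen from top image)
S={'blue':[(228.7,374.4),(260,336.4),(207.5,305.7),(175,341.2)]}
T={'blue':[(410,122.7),(458.7,119.5),(464,181.2),(415,186)],'mint':[(168.5,159.6),(215.5,151.1),(227,211.2),(180,220.1)]}
M=[(347.5,205.9),(362,181.5),(315.5,168.5),(300.5,190.1)]
k=onz
print('knob',tri(a,(215.7,331),b,(441.7,149.6)))
import itertools
def rep(name,s,t,z):
    for r in range(4):
        q=[tri(a,s[(i+r)%4],b,t[i]) for i in range(4)]
        if max(x[1] for x in q)<.02:
            P=np.array([x[0] for x in q]); print(name,r,'tri',P.round(3).tolist(),[round(x[1],4) for x in q])
            print(' z mean',P[:,2].mean(),'cen',P.mean(0))
    for n,c,pp in(('top',b,t),('sc',a,s)):
        P=np.array([onz(c,*p,z) for p in pp]); print(' plane',n,P[:,:2].mean(0).round(4),'sides',np.linalg.norm(P-np.roll(P,-1,0),axis=1).round(3), 'yaws',[round(float(np.degrees(np.arctan2(*(P[i]-P[j])[[1,0]]))),1) for i,j in((0,3),(1,2))])
rep('blue',S['blue'],T['blue'],.059);rep('mint',M,T['mint'],.055)
E
```

```text
knob (array([ 0.57935903, -0.28557619,  0.09088927]), np.float64(0.0034748527638417347))
 plane top [ 0.5774 -0.2864] sides [0.116 0.148 0.116 0.153] yaws [3.7, 3.8]
 plane sc [ 0.5807 -0.2846] sides [0.112 0.15  0.115 0.149] yaws [4.7, 3.8]
 plane top [0.4978 0.2846] sides [0.114 0.148 0.114 0.148] yaws [11.5, 11.2]
 plane sc [0.5026 0.2861] sides [0.113 0.147 0.106 0.146] yaws [9.7, 12.5]
```

```bash
cat > plan.py <<'E'
from h import *
def plan(wps,step=.045,turn=.14):
    """wps: (x,y,z,yaw deg); suggest tool-axis rows from the present pose"""
    s=readout.state(); p=np.array(s['tcp_pos']);yaw=s['tool_rot'][2]
    print('at',s['time_s'],p.round(4),s['tool_rot'].round(2),'q',s['q'].round(0))
    for *w,y in wps:
        w=np.array(w);n=int(np.ceil(max(np.linalg.norm(w-p)/step,abs(np.radians(y-yaw))/turn)));
        for i in range(n):
            d=(w-p)/(n-i);dy=(y-yaw)/(n-i);c,sn=np.cos(np.radians(yaw)),np.sin(np.radians(yaw))
            t=np.round([c*d[0]+sn*d[1],sn*d[0]-c*d[1],-d[2],-np.radians(dy)],3)
            print(*t)
            p=p+np.array([c*t[0]+sn*t[1],sn*t[0]-c*t[1],-t[2]]);yaw-=np.degrees(t[3])
E
python3 - <<'E'
from plan import *
a=cap('scene');b=cap('top')
S=[(347.5,205.9),(362,181.5),(315.5,168.5),(300.5,190.1)];T=[(168.5,159.6),(215.5,151.1),(227,211.2),(180,220.1)]
for n,S,T in(('mint',S,T),('blue',[(228.7,374.4),(260,336.4),(207.5,305.7),(175,341.2)],[(410,122.7),(458.7,119.5),(464,181.2),(415,186)])):
  q=[tri(a,S[[1,0,3,2][i]],b,T[i]) for i in range(4)];print(n,np.array([x[0] for x in q]).round(3).tolist(),[round(x[1],4) for x in q],np.mean([x[0] for x in q],0))
plan([(.40,.30,.23,115),(.54,0,.2,65),(.579,-.2855,.14,30)])
E
```

```text
mint [[0.562, 0.357, 0.052], [0.582, 0.244, 0.053], [0.439, 0.217, 0.056], [0.416, 0.328, 0.049]] [np.float64(0.0035), np.float64(0.0036), np.float64(0.0075), np.float64(0.0035)] [0.49974957 0.28661066 0.05269739]
blue [[0.65, -0.223, 0.057], [0.657, -0.337, 0.061], [0.509, -0.348, 0.059], [0.499, -0.233, 0.056]] [np.float64(0.0032), np.float64(0.0045), np.float64(0.0023), np.float64(0.0048)] [ 0.57877712 -0.28532986  0.05811928]
at 0.4 [0.1551 0.6054 0.2312] [-179.99    0.    165.63] q [-77.  19.  -4.  84.   1.  77.  -5.]
-0.035 -0.026 0.0 0.098
-0.037 -0.023 0.0 0.098
-0.039 -0.019 0.0 0.098
-0.041 -0.015 0.0 0.098
-0.042 -0.011 0.0 0.098
-0.043 -0.007 0.0 0.098
-0.043 -0.002 0.0 0.099
-0.044 0.002 0.001 0.098
-0.043 0.006 0.0 0.099
-0.041 0.0 0.004 0.109
-0.041 0.005 0.004 0.109
-0.04 0.009 0.004 0.109
-0.039 0.013 0.004 0.109
-0.038 0.018 0.004 0.109
-0.035 0.021 0.003 0.109
-0.033 0.025 0.004 0.109
-0.03 0.029 0.003 0.109
-0.035 0.022 0.009 0.087
-0.032 0.025 0.009 0.087
-0.03 0.028 0.008 0.087
-0.028 0.031 0.009 0.088
-0.025 0.033 0.008 0.087
-0.022 0.035 0.009 0.088
-0.019 0.036 0.008 0.087
```

The heights agree with the text: blue lid 0.058, knob top 0.091, mint rim 0.053. Moving now.

Call:
servo_tool(rows="-0.035 -0.026 0 0.098 -1; -0.037 -0.023 0 0.098 -1; -0.039 -0.019 0 0.098 -1; -0.041 -0.015 0 0.098 -1; -0.042 -0.011 0 0.098 -1", squeeze=60)

```text
time_s: 0.9
tcp_pos: [0.2917, 0.4338, 0.2315]
tool_rot: [180.0, -0.0, 137.3]
wrist_force: [0.7, 1.7, 0.2]
finger_gap: 0.0859
finger_force: 0.0
```

Call:
servo_tool(rows="-0.043 -0.007 0 0.098 -1; -0.043 -0.002 0 0.099 -1; -0.044 0.002 0 0.098 -1; -0.043 0.006 0 0.099 -1; -0.041 0 0.004 0.109 -1")

```text
time_s: 1.4
tcp_pos: [0.4187, 0.2609, 0.2279]
tool_rot: [179.9, -0.0, 108.5]
wrist_force: [0.6, 0.6, 0.1]
finger_gap: 0.0853
finger_force: 0.0
```

Call:
servo_tool(rows="-0.041 0.005 0.004 0.109 -1; -0.04 0.009 0.004 0.109 -1; -0.039 0.013 0.004 0.109 -1; -0.038 0.018 0.004 0.109 -1; -0.035 0.021 0.003 0.109 -1")

```text
time_s: 1.9
tcp_pos: [0.5051, 0.0739, 0.2084]
tool_rot: [180.0, -0.0, 77.3]
wrist_force: [0.5, 0.8, 0.6]
finger_gap: 0.0854
finger_force: 0.0
```

```bash
python3 -c "
from plan import *
plan([(.579,-.2855,.14,30)])"
```

```text
at 1.9 [0.5051 0.0739 0.2084] [ 1.7998e+02 -3.0000e-02  7.7250e+01] q [-41.   5.  29. 104.  -3.  72. -24.]
-0.037 0.017 0.008 0.092
-0.035 0.02 0.008 0.092
-0.034 0.023 0.007 0.092
-0.031 0.026 0.008 0.091
-0.029 0.029 0.007 0.092
-0.026 0.032 0.008 0.091
-0.023 0.034 0.007 0.092
-0.019 0.036 0.008 0.091
-0.016 0.037 0.007 0.092
```

Call:
servo_tool(rows="-0.037 0.017 0.008 0.092 -1; -0.035 0.02 0.008 0.092 -1; -0.034 0.023 0.007 0.092 -1; -0.031 0.026 0.008 0.091 -1; -0.029 0.029 0.007 0.092 -1")

```text
time_s: 2.4
tcp_pos: [0.546, -0.1251, 0.1702]
tool_rot: [180.0, -0.0, 51.0]
wrist_force: [1.4, -0.3, 0.1]
finger_gap: 0.0857
finger_force: 0.0
```

Call:
servo_tool(rows="-0.026 0.032 0.008 0.091 -1; -0.023 0.034 0.007 0.092 -1; -0.019 0.036 0.008 0.091 -1; -0.016 0.037 0.007 0.092 -1; 0 0 0 0 -1")

```text
time_s: 2.9
tcp_pos: [0.5786, -0.2893, 0.1389]
tool_rot: [179.9, 0.2, 29.7]
wrist_force: [-1.1, -0.2, -0.3]
finger_gap: 0.0853
finger_force: 0.0
```

```bash
python3 -c "
from plan import *
a=cap('scene','s1.png')
cv2.imwrite('pics/c1.png',cv2.resize(a['color'][230:400,120:330,::-1],None,fx=3,fy=3))
plan([(.579,-.2855,.065,30)],step=.02)"
```

```text
at 2.95 [ 0.5793 -0.2864  0.1394] [1.7998e+02 1.4000e-01 2.9970e+01] q [-10.  31.  44.  89. -22.  70. -22.]
0.0 -0.0 0.019 -0.0
0.0 -0.0 0.018 -0.0
0.0 -0.0 0.019 -0.0
0.0 -0.001 0.018 -0.001
```

View pics/c1.png

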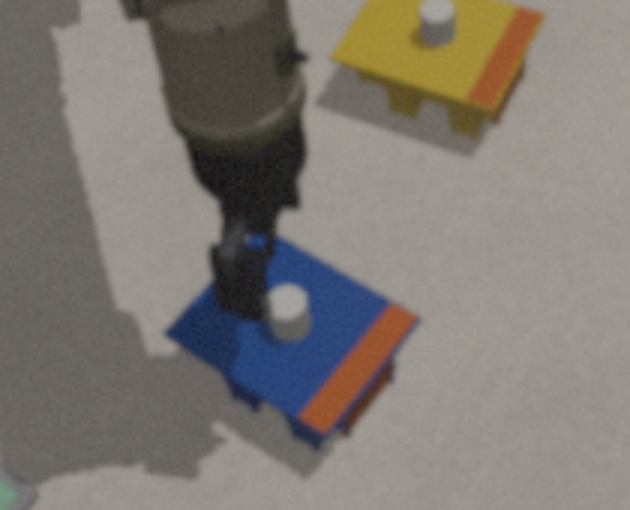

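The gripper hangs above the blue knob (crop (288,300)), with the near finger at about (240,290). I'll check that finger position against projection before descending.

```bash
cat >> h.py <<'E'
def proj(c,P):
    R=Ro.from_euler('xyz',c['rotation'],degrees=True).as_matrix();v=R.T@(np.array(P)-c['position']);x,y=v[:2]/v[2];k=1+c['k1']*(x*x+y*y)
    return np.array([c['cx']+c['fx']*x*k,c['cy']+c['fy']*y*k])
E
python3 - <<'E'
from h import *
a=cap('scene');b=cap('top','t1.png');s=readout.state();p=s['tcp_pos'];R=Ro.from_euler('xyz',s['tool_rot'],degrees=True).as_matrix()
for d in(-.0425,-.057,0,.0425,.057):
  P=p+R@[0,d,-.013]; print(d,((proj(a,P)-[120,230])*3).round())
print('knob',((proj(a,[.579,-.2855,.092])-[120,230])*3).round(), proj(b,[.579,-.2855,.092]),proj(b,p))
im=b['color'][90:210,370:500,::-1];cv2.imwrite('pics/c2.png',cv2.resize(im,None,fx=4,fy=4))
E
```

```text
-0.0425 [290. 204.]
-0.057 [295. 187.]
0 [278. 253.]
0.0425 [264. 306.]
0.057 [260. 324.]
knob [284. 302.] [441.2830031  149.14649924] [447.65629756 144.62691858]
```

View pics/c2.png

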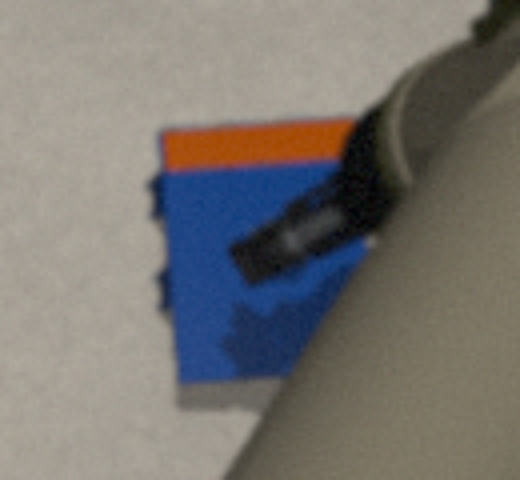

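In the top view the finger tip is at (431,156), against (428,156) predicted, so I'm descending.

Call:
servo_tool(rows="0 0 0.019 0 -1; 0 0 0.018 0 -1; 0 0 0.019 0 -1; 0 -0.001 0.018 0 -1; 0 0 0 0 -1")

```text
time_s: 3.55
tcp_pos: [0.5794, -0.2795, 0.0644]
tool_rot: [-179.8, 0.1, 30.4]
wrist_force: [0.0, -0.0, 0.2]
finger_gap: 0.0853
finger_force: 0.0
```

Call:
servo_tool(rows="0 0 0 0 1; 0 0 0 0 1; 0 0 0 0 1; 0 0 0 0 1; 0 0 0 0 1", squeeze=60)

```text
time_s: 4.05
tcp_pos: [0.5807, -0.2827, 0.0672]
tool_rot: [179.9, -0.1, 30.2]
wrist_force: [1.2, -0.6, 5.3]
finger_gap: 0.0282
finger_force: 58.9
```

Call:
servo_tool(rows="0 0 0 0 1; 0 0 0 0 1; 0 0 0 0 1; 0 0 0 0 1; 0 0 0 0 1", squeeze=60)

```text
time_s: 4.55
tcp_pos: [0.5806, -0.2827, 0.0672]
tool_rot: [179.9, -0.1, 30.2]
wrist_force: [1.2, -0.4, 6.8]
finger_gap: 0.0282
finger_force: 59.1
```

Call:
servo_tool(rows="0 0 -0.01 0 1; 0 0 -0.02 0 1; 0 0 -0.03 0 1; 0 0 -0.04 0 1; 0 0 -0.04 0 1", squeeze=80)

```text
time_s: 5.05
tcp_pos: [0.579, -0.2821, 0.2072]
tool_rot: [-179.9, 0.1, 30.2]
wrist_force: [0.6, 0.6, -2.7]
finger_gap: 0.0279
finger_force: 79.3
```

Call:
servo_tool(rows="0 0 -0.02 0 1; 0 0 0 0 1; 0 0 0 0 1")

```text
time_s: 5.35
tcp_pos: [0.5795, -0.282, 0.2251]
tool_rot: [-179.9, 0.0, 30.2]
wrist_force: [0.5, -0.3, -3.4]
finger_gap: 0.0273
finger_force: 79.6
```

```bash
python3 - <<'E'
from plan import *
a=cap('scene','s2.png');cv2.imwrite('pics/c3.png',cv2.resize(a['color'][220:400,120:330,::-1],None,fx=3,fy=3))
print(readout.state()['q'].round(1))
plan([(.57,-.1,.225,75),(.55,.1,.225,150),(.51,.275,.225,217.2)],step=.035,turn=.12)
E
```

```text
[-11.1  26.8  46.1  83.  -19.4  78.5 -24. ]
at 5.4 [ 0.5792 -0.2817  0.2243] [-1.7986e+02  9.0000e-02  3.0250e+01] q [-11.  27.  46.  83. -19.  79. -24.]
0.012 -0.023 -0.0 -0.112
0.014 -0.022 -0.0 -0.112
0.017 -0.02 -0.0 -0.111
0.019 -0.018 -0.0 -0.112
0.021 -0.015 -0.0 -0.111
0.022 -0.013 -0.0 -0.112
0.024 -0.011 -0.001 -0.111
0.017 -0.006 0.0 -0.119
0.018 -0.004 0.0 -0.119
0.018 -0.002 0.0 -0.119
0.018 -0.0 0.0 -0.119
0.018 0.002 0.0 -0.119
0.018 0.004 0.0 -0.119
0.017 0.006 0.0 -0.119
0.016 0.008 0.0 -0.119
0.016 0.01 0.0 -0.119
0.014 0.012 0.0 -0.119
0.012 0.014 0.0 -0.119
0.012 0.013 0.0 -0.117
0.011 0.014 0.0 -0.117
0.009 0.016 0.0 -0.117
0.007 0.017 0.0 -0.117
0.005 0.017 0.0 -0.117
0.003 0.018 0.0 -0.118
0.001 0.018 0.0 -0.117
-0.001 0.018 0.0 -0.118
-0.004 0.017 0.0 -0.117
-0.005 0.017 0.0 -0.118
```

View pics/c3.png

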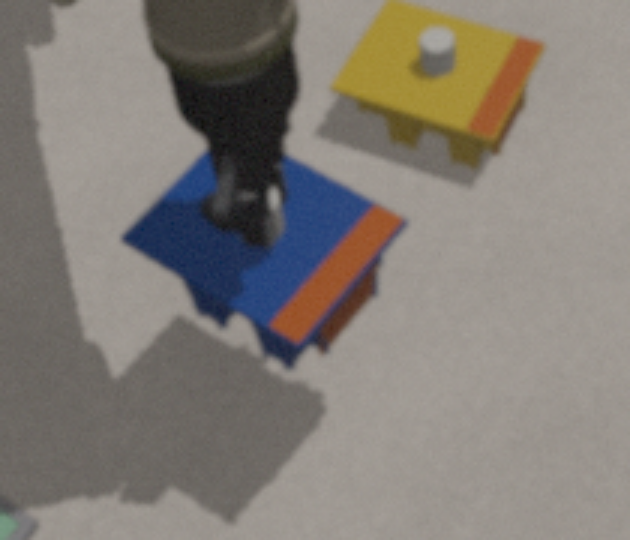

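The tub is lifted and about level, with the orange band at crop (340,270). Carrying and turning now.

Call:
servo_tool(rows="0.012 -0.023 0 -0.112 1; 0.014 -0.022 0 -0.112 1; 0.017 -0.02 0 -0.111 1; 0.019 -0.018 0 -0.112 1; 0.021 -0.015 0 -0.111 1")

```text
time_s: 5.9
tcp_pos: [0.5725, -0.1508, 0.2241]
tool_rot: [-179.8, 0.1, 62.5]
wrist_force: [1.4, 0.0, -4.1]
finger_gap: 0.0275
finger_force: 79.7
```

Call:
servo_tool(rows="0.022 -0.013 0 -0.112 1; 0.024 -0.011 0 -0.111 1; 0.017 -0.006 0 -0.119 1; 0.018 -0.004 0 -0.119 1; 0.018 -0.002 0 -0.119 1")

```text
time_s: 6.4
tcp_pos: [0.5654, -0.045, 0.2242]
tool_rot: [-179.8, -0.0, 95.7]
wrist_force: [-0.4, 0.5, -3.3]
finger_gap: 0.0278
finger_force: 79.8
```

Call:
servo_tool(rows="0.018 0 0 -0.119 1; 0.018 0.002 0 -0.119 1; 0.018 0.004 0 -0.119 1; 0.017 0.006 0 -0.119 1; 0.016 0.008 0 -0.119 1")

```text
time_s: 6.9
tcp_pos: [0.5557, 0.0447, 0.2241]
tool_rot: [-179.8, -0.1, 129.8]
wrist_force: [0.6, 0.3, -3.8]
finger_gap: 0.0275
finger_force: 79.9
```

```bash
python3 - <<'E'
from plan import *
plan([(.51,.275,.225,217.2)],step=.035,turn=.12)
E
```

```text
at 6.9 [0.5557 0.0447 0.2241] [-1.7981e+02 -1.0000e-01  1.2983e+02] q [-31.  11.  25.  96.  -5.  74.  35.]
0.016 0.009 -0.0 -0.117
0.015 0.01 -0.0 -0.117
0.013 0.012 -0.0 -0.117
0.012 0.014 -0.0 -0.117
0.01 0.015 -0.0 -0.117
0.008 0.016 -0.0 -0.117
0.007 0.017 -0.0 -0.118
0.005 0.017 -0.0 -0.117
0.002 0.018 -0.0 -0.118
0.0 0.018 -0.0 -0.117
-0.002 0.018 -0.0 -0.118
-0.004 0.018 -0.0 -0.117
-0.005 0.017 -0.001 -0.118
```

Call:
servo_tool(rows="0.016 0.009 0 -0.117 1; 0.015 0.01 0 -0.117 1; 0.013 0.012 0 -0.117 1; 0.012 0.014 0 -0.117 1; 0.01 0.015 0 -0.117 1")

```text
time_s: 7.4
tcp_pos: [0.5389, 0.1335, 0.2241]
tool_rot: [-179.9, -0.2, 163.3]
wrist_force: [0.6, 0.2, -4.1]
finger_gap: 0.0275
finger_force: 79.9
```

Call:
servo_tool(rows="0.008 0.016 0 -0.117 1; 0.007 0.017 0 -0.118 1; 0.005 0.017 0 -0.117 1; 0.002 0.018 0 -0.118 1; 0 0.018 0 -0.117 1")

```text
time_s: 7.9
tcp_pos: [0.522, 0.2217, 0.224]
tool_rot: [-180.0, -0.2, -163.0]
wrist_force: [0.1, -0.4, -4.0]
finger_gap: 0.0278
finger_force: 79.9
```

Call:
servo_tool(rows="-0.002 0.018 0 -0.118 1; -0.004 0.018 0 -0.117 1; -0.005 0.017 0 -0.118 1; 0 0 0 0 1; 0 0 0 0 1")

```text
time_s: 8.4
tcp_pos: [0.5116, 0.2741, 0.2245]
tool_rot: [180.0, -0.2, -143.1]
wrist_force: [-0.1, 0.4, -4.4]
finger_gap: 0.0277
finger_force: 79.9
```

```bash
python3 - <<'E'
from h import *
a=cap('scene');b=cap('top');s=readout.state();print(s['tcp_pos'],s['tool_rot'],s['q'].round())
A=cv2.resize(a['color'][90:230,250:400,::-1],None,fx=2.6,fy=4);Bm=cv2.resize(b['color'][100:240,130:280,::-1],None,fx=2.6,fy=4)
cv2.imwrite('pics/c4.png',np.hstack([A,Bm]))
E
```

```text
[0.51226677 0.2732935  0.22523586] [-1.79984006e+02 -1.08653262e-01 -1.43240252e+02] [-39.  14.   8.  92.  -2.  75.  96.]
```

View pics/c4.png

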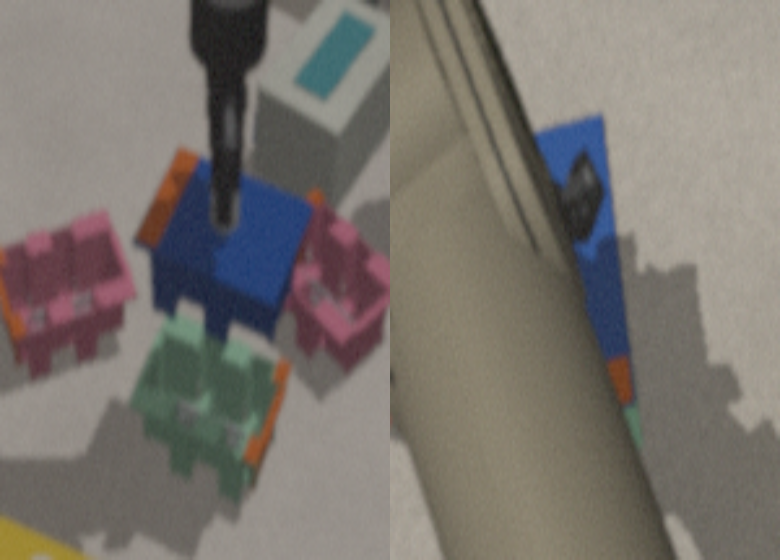

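The left (scene) crop shows the blue tub hanging over mint with its orange end at crop (165,190), away from mint's orange end at (270,410). That is the half-turned orientation we want. Now I measure the held lid's pose.

```bash
python3 - <<'E'
from h import *
a=cap('scene');b=cap('top');s=readout.state();z=s['tcp_pos'][2]-.0672+.059
S=[(302.7,150),(321.2,126.8),(371.2,140.5),(355.8,166.3)]
P=np.array([onz(a,*p,z) for p in S]);print(P.round(4),P.mean(0),'sides',np.linalg.norm(P-np.roll(P,-1,0),axis=1).round(3))
for i,j in((0,3),(1,2)): print(np.degrees(np.arctan2(*(P[i]-P[j])[[1,0]])))
q=[onz(b,211.5,128.8,z),onz(b,223.1,201.3,z)];d=q[1]-q[0];print('top',np.array(q).round(4),np.linalg.norm(d),np.degrees(np.arctan2(d[1],d[0])))
u=d/np.linalg.norm(d);n=np.array([-u[1],u[0],0]);print('centre from top edge',(q[0]+q[1])/2-n*.059,(q[0]+q[1])/2+n*.059, 'tri plain corner',tri(a,S[3],b,(211.5,128.8)),tri(a,S[0],b,(223.1,201.3)))
m=masks(a,(290,165,365,215))['mint'];print(s['tcp_pos'])
E
```

```text
[[0.4585 0.2051 0.2176]
 [0.439  0.3196 0.2176]
 [0.5824 0.3469 0.2176]
 [0.6054 0.2301 0.2176]] [0.5213215  0.27545075 0.21763331] sides [0.116 0.146 0.119 0.149]
-170.3461236363149
-169.2023135584242
top [[0.5991 0.2299 0.2176]
 [0.4492 0.2049 0.2176]] 0.15195374080583085 -170.5118381602766
centre from top edge [0.51442865 0.27561237 0.21763331] [0.53388023 0.15922665 0.21763331] tri plain corner (array([0.60182122, 0.23205414, 0.2138468 ]), np.float64(0.00476740321656159)) (array([0.45223   , 0.20786647, 0.21235639]), np.float64(0.007080254213785049))
[0.51250311 0.27346221 0.22583331]
```

```bash
python3 - <<'E'
from plan import *
plan([(.4955,.2832,.225,-142.0),(.4955,.2832,.135,-142.0)],step=.02)
E
```

```text
at 8.6 [0.5125 0.2735 0.2258] [-1.7999e+02 -5.0000e-02 -1.4322e+02] q [-39.  13.   8.  92.  -2.  75.  96.]
0.008 0.018 0.001 -0.021
-0.0 -0.0 0.018 -0.0
-0.0 -0.0 0.018 -0.0
-0.0 -0.0 0.018 -0.0
-0.0 -0.0 0.018 -0.0
-0.0 -0.0 0.018 -0.0
```

Call:
servo_tool(rows="0.008 0.018 0 -0.021 1; 0 0 0.018 0 1; 0 0 0.02 0 1; 0 0 0.02 0 1; 0 0 0.015 0 1")

```text
time_s: 9.1
tcp_pos: [0.4944, 0.2839, 0.1521]
tool_rot: [180.0, -0.0, -141.9]
wrist_force: [-0.1, 0.2, -3.5]
finger_gap: 0.0275
finger_force: 80.1
```

Call:
servo_tool(rows="0 0 0.01 0 1; 0 0 0 0 1; 0 0 0 0 1")

```text
time_s: 9.4
tcp_pos: [0.4954, 0.2843, 0.1439]
tool_rot: [180.0, 0.0, -141.9]
wrist_force: [0.4, 0.0, -3.1]
finger_gap: 0.0275
finger_force: 80.1
```

```bash
python3 - <<'E'
from h import *
a=cap('scene');s=readout.state();print(s['tcp_pos'],s['tool_rot'],s['wrist_force'])
A=cv2.resize(a['color'][110:230,270:390,::-1],None,fx=5,fy=5,interpolation=cv2.INTER_CUBIC)
cv2.imwrite('pics/c5.png',A)
E
```

```text
[0.49562543 0.28436324 0.14424785] [-1.79999584e+02  8.35416828e-02 -1.41895092e+02] [ 0.61360636  0.09538118 -3.78394078]
```

View pics/c5.png

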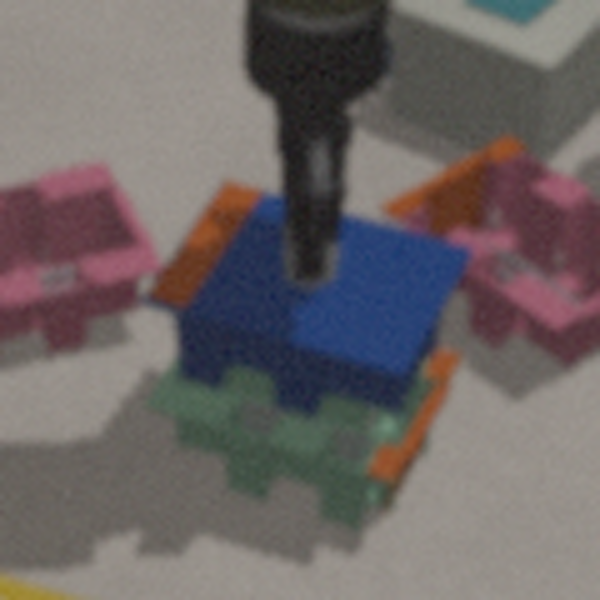

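Blue hangs squarely about 20 mm above mint, with its orange end at crop (200,245) opposite mint's orange end at (415,420). One check of the centre, then I lower it.

```bash
python3 - <<'E'
from h import *
a=cap('scene')
P=np.array([onz(a,270+u/5,110+v/5,.136) for u,v in[(153,300),(228,184),(472,254),(410,378)]]);M=np.array([onz(a,*p,.055) for p in[(347.5,205.9),(362,181.5),(315.5,168.5),(300.5,190.1)]])
print(P.mean(0),M.mean(0),np.linalg.norm(P-np.roll(P,-1,0),axis=1).round(3),[np.degrees(np.arctan2(*(P[i]-P[j])[[1,0]])) for i,j in((0,3),(1,2))])
E
```

```text
[0.50573135 0.28368992 0.136     ] [0.50258534 0.28613672 0.055     ] [0.113 0.15  0.112 0.151] [np.float64(-169.0258906013975), np.float64(-169.11053950685258)]
```

Call:
servo_tool(rows="0 0 0.006 0 1; 0 0 0.005 0 1; 0 0 0 0 1")

```text
time_s: 9.8
tcp_pos: [0.4947, 0.2838, 0.1314]
tool_rot: [180.0, -0.1, -141.9]
wrist_force: [0.7, -1.2, -4.3]
finger_gap: 0.0279
finger_force: 80.1
```

The offset is about 4 mm and the yaw matches to within 1°. Lowering to contact.

Call:
servo_tool(rows="0 0 0.003 0 1; 0 0 0.002 0 1; 0 0 0 0 1")

```text
time_s: 10.1
tcp_pos: [0.495, 0.284, 0.127]
tool_rot: [180.0, -0.0, -141.9]
wrist_force: [-0.6, 0.2, -3.6]
finger_gap: 0.0276
finger_force: 80.1
```

Call:
servo_tool(rows="0 0 0.002 0 1; 0 0 0.001 0 1; 0 0 0 0 1")

```text
time_s: 10.4
tcp_pos: [0.4951, 0.284, 0.1241]
tool_rot: [180.0, -0.0, -141.9]
wrist_force: [-0.1, -0.0, -3.6]
finger_gap: 0.0276
finger_force: 80.1
```

Call:
servo_tool(rows="0 0 0.002 0 1; 0 0 0 0 1")

```text
time_s: 10.6
tcp_pos: [0.4953, 0.2843, 0.1224]
tool_rot: [180.0, 0.0, -141.9]
wrist_force: [0.4, 0.3, -2.8]
finger_gap: 0.028
finger_force: 79.9
```

Call:
servo_tool(rows="0 0 0.002 0 1; 0 0 0 0 1")

```text
time_s: 10.8
tcp_pos: [0.4957, 0.2847, 0.1223]
tool_rot: [180.0, 0.1, -141.9]
wrist_force: [-4.1, -1.8, 12.2]
finger_gap: 0.0277
finger_force: 81.7
```

Contact came at TCP z 0.1223, so the underside is at about 0.055, on the ledges. Releasing.

Call:
servo_tool(rows="0 0 -0.001 0 1; 0 0 0 0 0.2; 0 0 0 0 -0.2; 0 0 0 0 -0.6; 0 0 0 0 -1", squeeze=20)

```text
time_s: 11.3
tcp_pos: [0.4952, 0.2841, 0.1212]
tool_rot: [180.0, 0.0, -141.9]
wrist_force: [-0.2, 0.2, 0.1]
finger_gap: 0.0759
finger_force: 0.0
```

Call:
servo_tool(rows="0 0 0 0 -1; 0 0 0 0 -1; 0 0 0 0 -1; 0 0 0 0 -1")

```text
time_s: 11.7
tcp_pos: [0.4952, 0.2841, 0.1213]
tool_rot: [180.0, 0.0, -141.9]
wrist_force: [0.1, -0.9, -0.3]
finger_gap: 0.085
finger_force: 0.0
```

Call:
servo_tool(rows="0 0 -0.015 0 -1; 0 0 -0.03 0 -1; 0 0 -0.045 0 -1; 0 0 -0.045 0 -1; 0 0 -0.045 0 -1")

```text
time_s: 12.2
tcp_pos: [0.4949, 0.2838, 0.3045]
tool_rot: [180.0, 0.1, -141.9]
wrist_force: [0.1, 1.1, 0.0]
finger_gap: 0.0853
finger_force: 0.0
```

Call:
servo_tool(rows="0.035 0.025 0 0 -1; 0.035 0.025 0 0 -1; 0.035 0.025 0 0 -1; 0 0 0 0 -1; 0 0 0 0 -1")

```text
time_s: 12.7
tcp_pos: [0.3659, 0.2784, 0.3028]
tool_rot: [180.0, 0.1, -141.8]
wrist_force: [-0.1, -0.4, 0.9]
finger_gap: 0.0854
finger_force: 0.0
```

```bash
python3 - <<'E'
from h import *
a=cap('scene');b=cap('top');print(readout.state()['tcp_pos'])
A=cv2.resize(a['color'][110:230,270:390,::-1],(390,500));B=cv2.resize(b['color'][110:250,130:270,::-1],(390,500))
cv2.imwrite('pics/c6.png',np.hstack([A,B]))
E
```

```text
[0.36701661 0.27807716 0.3020144 ]
```

View pics/c6.png

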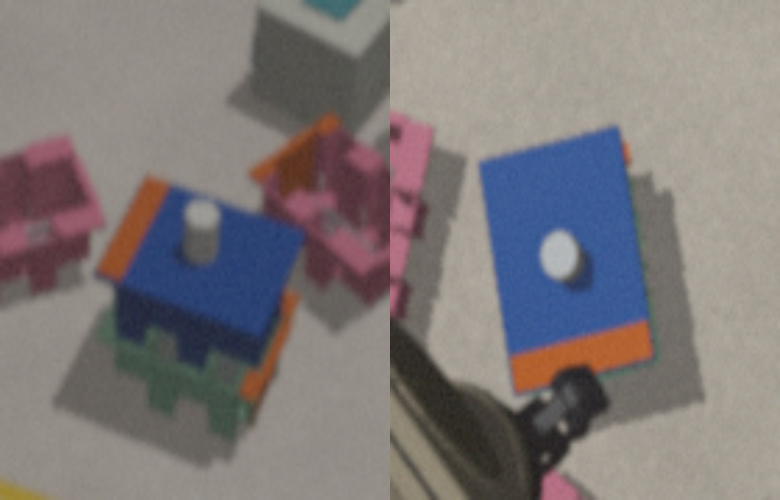

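The blue tub is standing on mint, with the feet not sunk into the bays. Its orange end (top crop (585,355)) lies over mint's plain end and the gripper is clear. Numeric check, then hand-in if it passes.

```bash
python3 - <<'E'
from h import *
a=cap('scene');b=cap('top')
T=[(130+(u-390)/2.786,110+v/3.571) for u,v in[(481,162),(616,126),(653,355),(515,392)]]
S=[(270+u/3.25,110+v/4.167) for u,v in[(303,237),(262,335),(97,272),(150,177)]]
q=[tri(a,S[i],b,T[i]) for i in range(4)];P=np.array([x[0] for x in q]);print(P.round(4),[round(x[1],4) for x in q],P.mean(0))
Pb=[np.mean([onz(c,*p,.114) for p in X],0) for c,X in((a,S),(b,T))];print(Pb)
d=P[2]-P[1];e=P[3]-P[0];ok=np.hypot(*(P.mean(0)[:2]-[.4998,.2860]))<.010 and abs(P[:,2].mean()-.114)<.006
print(np.degrees([np.arctan2(d[1],d[0]),np.arctan2(e[1],e[0])]),ok)
if ok: print(hand_in())
E
```

```text
[[0.5618 0.3568 0.1087]
 [0.586  0.2468 0.1118]
 [0.4392 0.2153 0.113 ]
 [0.416  0.3279 0.1108]] [np.float64(0.0011), np.float64(0.0041), np.float64(0.0044), np.float64(0.0054)] [0.50073934 0.28670277 0.11107943]
[array([0.50367689, 0.28519022, 0.114     ]), array([0.49896409, 0.2848332 , 0.114     ])]
[-167.89878297 -168.79251897] True
the job is handed in; nothing more can be done
None
```

The blue tub stands level on the mint tub's ledges, half-turned with its orange end over the plain end; the last camera check put it within 2 mm of mint's measured centre and about 0.5° out of line, and I handed the job in at about 13 s (no verdict returned).

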